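Fit the modules on the mounting rail in order of width

TASK

Fit the four loose modules onto the mounting rail side by side in order of width: the widest next to the low grey end clamp, then each next narrower one, ending with the narrowest towards the earth terminal. Each must sit fully down over the rail and square to it, and the row must be closed up, clamp included, with no gap wider than about 10 mm. Leave the capacitor, the screwdriver and the solder reel where they are.

Things in the scene. Friction and masses are not known exactly. Their poses are not given: they have to be found in the camera images.
- module_72: off-white plastic rail module, 72 mm wide (x): power supply, rows of dark louvre slots on its top face, seven screws on each shoulder. All modules: 90 mm deep (y), 72 mm high. Shoulders 42 mm high carry the screws; above them a nose, 45 mm deep (y -22.5 to 22.5), 30 mm high: grip it across y from above. Origin: centre of underside; x width, y depth, z up. Front-to-back symmetric.
- module_54: off-white plastic rail module, 54 mm wide (x): controller, dark display window and four keys on its top face, five screws on each shoulder. Underside of all modules: groove along x to straddle the rail, 53 mm wide at the mouth, 41 mm at its bottom, 13 mm deep. On the bench the origin is at z = 0, seated on the rail at z = 5 mm. Rest as module_72.
- module_35: off-white plastic rail module, 35 mm wide (x): timer, one round dial on its top face, three screws on each shoulder. Section, groove, origin and axes as module_72 and module_54.
- module_22: off-white plastic rail module, 22.5 mm wide (x): relay, small clear window on its top face, two screws on each shoulder. Section, groove, origin and axes as module_72 and module_54.
- rail: grey mounting plate 330 x 136 x 3 mm, fixed on the bench, with a bright slotted rail along its middle (35 mm wide, 300 mm long, 15 mm high, top at z = 18 mm). Origin: centre of the plate's underside, below the rail's middle; x along the rail, y across, z up. End clamp near one end, earth terminal near the other; which is which varies.
- end_clamp: end clamp, fixed on the rail: low grey block, 10 mm along the rail, 48 mm across it, with a narrower step and one screw in the middle, top at z = 43 mm. Origin: mid-block at the rail's top, so the face towards the row is 5 mm from it. Axes as the rail. The row starts at this face and runs towards the earth terminal.
- earth_terminal: earth terminal, fixed on the rail at the other end: off-white stepped block, 12 mm along the rail, 70 mm across it, a screw on each of its two shoulders, top at z = 51 mm. Origin: mid-block at the rail's top. There is room to spare between it and the finished row.
- capacitor: bystander: loose dark can capacitor, 22 mm diameter, 26 mm high, standing among the modules. Origin: centre of its underside. Not to be disturbed.
- driver_amber: bystander: loose amber-handled screwdriver, 150 mm long along its y, 19 mm thick, lying in front of the mounting plate. Origin: below its middle. Not to be disturbed.
- solder_reel: bystander: loose solder reel, 57 mm across, 46 mm high, standing to the left of the modules. Origin: centre of its underside. Not to be disturbed.
Mind the look-alikes: they are no part of the job. What is shaped like the module_35 but yellow is not meant.

How it is judged:
At the end, for the whole second after the job is handed in: All four modules seated on the rail (origin under 9 mm above the bench, within 9 mm of the rail's centre line, upright to 0.08 rad, square to 0.15 rad), in order of width from the clamp, each gap (clamp included) under 15 mm, released and at rest (horizontal distance between end_clamp and module_72 below 0.056 m and y of module_72 in the frame of rail between -0.009 and 0.009 m and height (world z) of each of module_72, module_54, module_35, module_22 below 0.009 m and angle between each of module_72, module_54, module_35, module_22's own z axis and vertical below 0.08 rad and angle between the x axis of each of module_72, module_54, module_35, module_22 and the x axis of rail, either way round below 0.15 rad and linear speed of each of module_72, module_54, module_35, module_22 below 0.02 m/s and angular speed of each of module_72, module_54, module_35, module_22 below 0.15 rad/s and contact force between each of module_72, module_54, module_35, module_22 and the fingers below 0.1 N and horizontal distance between module_72 and module_54 below 0.078 m and y of module_54 in the frame of rail between -0.009 and 0.009 m and horizontal distance between module_54 and module_35 below 0.0595 m and y of module_35 in the frame of rail between -0.009 and 0.009 m and horizontal distance between module_35 and module_22 below 0.0437 m and y of module_22 in the frame of rail between -0.009 and 0.009 m); the robot touches nothing.
It fails at once if the capacitor is shifted by more than 25 mm (distance of capacitor from where it was at the start of the episode above 0.025 m).
It fails at once if the screwdriver is shifted by more than 25 mm (distance of driver_amber from where it was at the start of the episode above 0.025 m).
It fails at once if the solder reel is shifted by more than 25 mm (distance of solder_reel from where it was at the start of the episode above 0.025 m).
It also fails if it takes over 99 s, if anything falls off the work surface, if the arm or the gripper's body presses on something with over 40 N, if the wrist force passes 120 N, or if a joint passes its speed limit or range.

ROBOT

A 6-joint arm with a two-finger parallel gripper is mounted at the origin on a cart in front of the work surface, level with it; the furniture and walls round the work are solid. World frame = base frame: x ahead of the robot, y to its left, z up, the work surface at z = 0. Lengths are in m, angles in rad, forces in N, time in s.
With the tool pointing down it reaches from about 0.3 to 0.85 m from the base axis. Payload 5.4 kg.
Tool frame: the origin (TCP) lies at the very end of the fingers, on their centre line; the grasp point (between the pads) lies 19 mm behind it; z points along the fingers, y is the line along which they close (so a half turn about z gives the same grasp; the last joint's range is limited). The gripper opens to 85 mm and grips with 20 to 120 N. Pads are 22 mm wide; open, the fingers measure 114 mm over their backs; the gripper's body (76 mm by 85 mm) begins 54 mm behind the grasp point. The pads swing forward as they close: fully open they stand 13 mm farther back than shut.
Start: joints at [-1.375, 0.158, 1.597, -0, 1.386, -0.21], TCP at [0.227, -0.528, 0.231] pointing down, gripper open.
Joint ranges: [-2.91, 2.91], [-0.94, 2.29], [0.18, 2.7], [-1.29, 4.43], [0.17, 2.64], [-3, 3]. Speed limits (rad/s): [2.57, 2.57, 3.14, 3.14, 3.14, 3.14].

INTERFACE

Orientations are given as a unit quaternion [w, x, y, z].
In Python, from station import ctrl, get_image, camera_model gives the robot as it stands.
- The arm moves only by the tool move_arm, never from a script. Its argument "series" is a list of rows, each an object with "delta_rot": the turn, a rotation vector about the tool's x, y, z each as a share of 2 pi rad, from -1 to 1, a list of three; "dp": the shift along the tool's x, y, z each as a share of 0.2 m, from -1 to 1, a list of three; "jaw": the opening, from 0 (shut) to 1 (fully open). A call has 1 to 5 rows; each row shifts and turns the commanded pose from where the row before left it, along the tool's axes as they then stand; what a row does not reach is not made up. A row lasts 1/8 s, in which the tool goes at most 62.5 mm and 10.7 degrees, less where a joint would pass 70% of its speed; a pose out of reach is approached as far as the arm can. A call with a number of a shift or a turn outside -1 to 1 is refused whole. A call with a gripper value outside its range is refused whole. The fingers move at their own pace and stop on an object; the grip force is fixed at half the most. Time passes only in rows, so rows that do not move let the fingers close. It gives the time, the measured TCP pose, the force, the opening and the grip force at its end, in the units of the state.
- ctrl.observe(): the state, without advancing time (a new reading comes with each control period).
- get_image(name): name is "scene" or "top"; returns the picture (480x640x3 uint8, blue, green, red); there is no depth.
- camera_model(name): a dict with "fx", "fy", "cx", "cy" (pixels), "R" (3x3) and "t" (3): a world point X has camera coordinates R X + t. Camera axes: x right, y down, z forward; pixel columns grow to the right and rows downward; lengths in m; the calibration is good to about 2 mm. A picture is of the moment at which its call begins. camera_model takes no time and is no camera call.
- ctrl.close_job(): hands the job in; it is judged then, once.
The state is a dict: "time_s": time; "joint_pos": joint angles; "qvel": joint speeds; "tau": joint torques, N m; "ee_pos": TCP position; "ee_rot": TCP orientation; "wrist_force": force on the tool from outside, world axes, zero at the start; "ft_torque": the same for the moment, N m; "opening": finger opening in m; "grip_force": force on a finger pad.
Only numpy, scipy, OpenCV 4.12 (cv2) and the standard library are available. Lean on these libraries where they do the work, as an engineer would, in place of code of your own. Each camera call takes 0.05 s, during which the arm holds its last target. There are 200 camera calls.

## Working session

There is one attempt and no reset: what is moved stays moved. The work goes in short steps, Python scripts to look and compute and a tool call to move; the robot and the scene stay as the last step left them, time stands still between calls to the robot, and variables do not carry over. Pictures are saved under pics/ and viewed, at most 14 in all, crops included, and the job is handed in when it is done.

Besides the shell and the picture viewer there is one more tool, called after "Emit:" as name(argument=value, ...), one argument or row to a line, values as JSON. move_arm: Moves the arm, as the interface text tells. Shift numbers are shares of 0.2 m and turn numbers shares of 2 pi rad, none past 1 either way. Its arguments: {"type":"object","properties":{"series":{"type":"array"}},"required":["series"]}

```bash
mkdir -p pics; ls; python3 - <<'E'
from station import ctrl,get_image,camera_model
import cv2
for n in("scene","top"):
    cv2.imwrite(f"pics/{n}0.png",get_image(n)); m=camera_model(n); print(n,m)
print(ctrl.observe())
E
```

```text
pics
scene {'fx': 564.3195045714134, 'fy': 564.3195045714134, 'cx': 316.9584750742398, 'cy': 239.74376595313925, 'R': array([[ 0.8939846 , -0.44777732, -0.01694103],
       [-0.31597611, -0.60313557, -0.73238417],
       [ 0.31772728,  0.66009314, -0.68068085]]), 't': array([-0.46216269,  0.26731714,  1.04538922])}
top {'fx': 495.47415057716864, 'fy': 495.47415057716864, 'cx': 332.4701323207668, 'cy': 245.47289051428882, 'R': array([[-0.0027872 , -0.99997072, -0.00712716],
       [-0.99048487,  0.00374127, -0.13757081],
       [ 0.13759344,  0.00667591, -0.99046629]]), 't': array([0.0803914 , 0.57312197, 1.21567194])}
{'time_s': 0.1, 'joint_pos': array([-1.37507943e+00,  1.59005214e-01,  1.59809235e+00,  1.06962376e-05,
        1.38619656e+00, -2.10129126e-01]), 'qvel': array([-0.00122363, -0.00126639, -0.00425874, -0.00024893,  0.00100919,
       -0.00077457]), 'tau': array([-5.65706105e-04, -3.96989429e+01, -3.32337534e+01, -2.33739302e-04,
        4.20379118e-03,  7.36592227e-06]), 'ee_pos': array([ 0.22687   , -0.52777091,  0.23041156]), 'ee_rot': array([-8.50675212e-04,  9.79481524e-01,  2.01532183e-01,  1.13867234e-05]), 'wrist_force': array([-0.58316905, -0.79481886,  0.53516912]), 'ft_torque': array([-0.01571551,  0.0521106 ,  0.02314015]), 'grip_force': 0.0, 'opening': 0.08533939812378034}
```

View pics/top0.png

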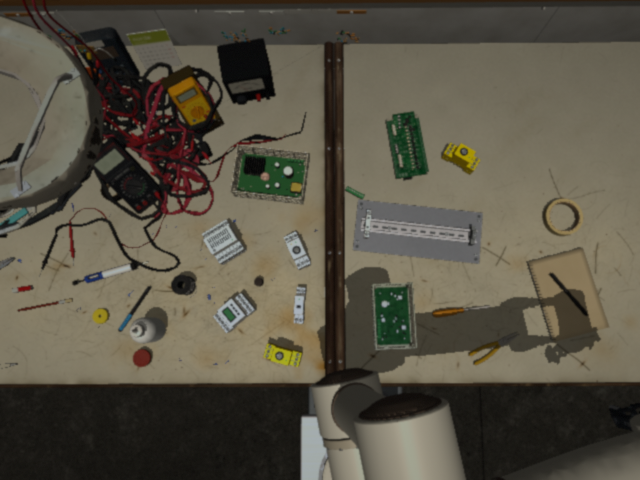

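View pics/scene0.png

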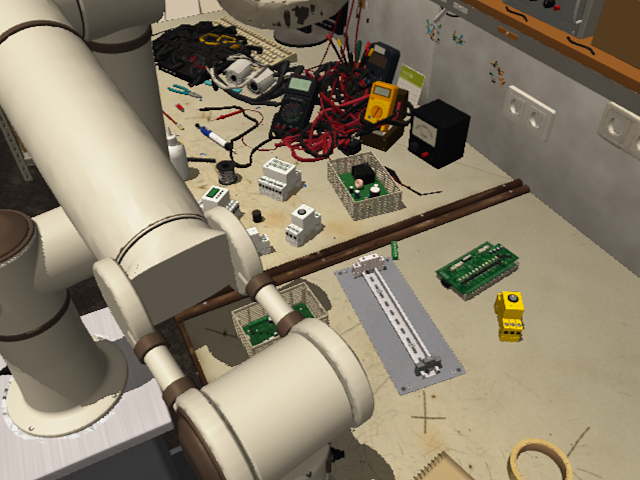

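Top view: 72 at (223,240), 54 at (236,312), 35 at (295,250), 22 at (300,303); capacitor (259,281), reel (183,284); clamp at (472,233), earth at (366,222). A brown ridge at column 333 must be crossed high.

```bash
python3 - <<'E'
import cv2
a=cv2.imread("pics/top0.png")
c=cv2.resize(a[205:340,190:325],None,fx=4.4,fy=4.4,interpolation=cv2.INTER_CUBIC)
cv2.imwrite("pics/c1.png",c)
c=cv2.resize(a[190:275,345:490],None,fx=5,fy=5,interpolation=cv2.INTER_CUBIC)
cv2.imwrite("pics/c2.png",c)
E
```

```text
(no output)
```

View pics/c1.png

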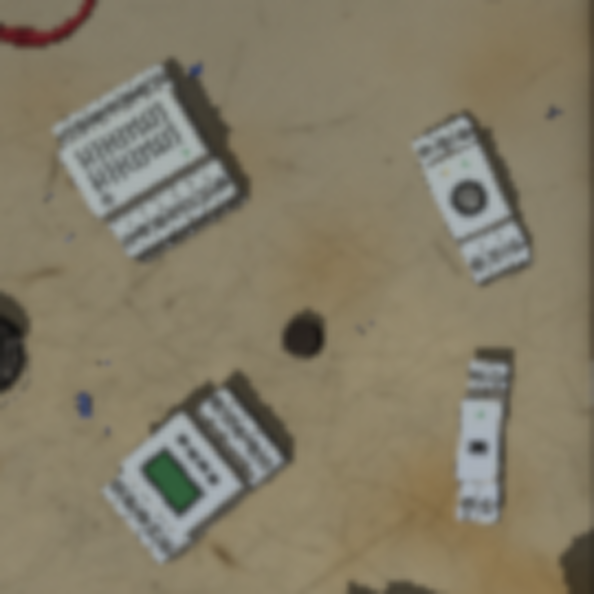

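View pics/c2.png

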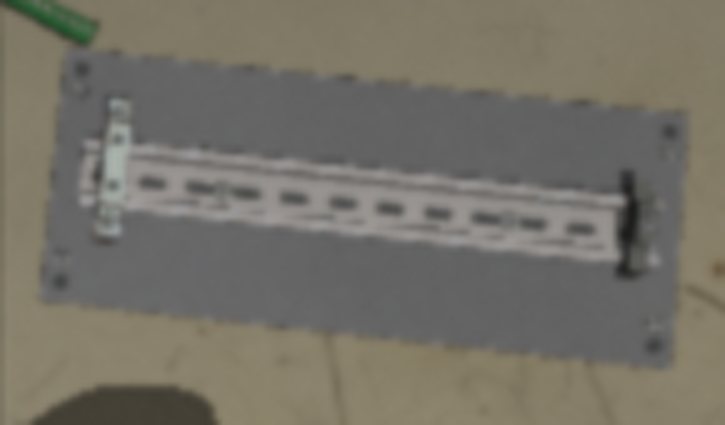

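```bash
cat > h.py <<'E'
import numpy as np,cv2
from station import ctrl,get_image,camera_model
def ray(p,z,n="top"):
    m=camera_model(n); R,t=np.array(m["R"]),np.array(m["t"])
    p=np.atleast_2d(np.array(p,float)); d=np.c_[(p[:,0]-m["cx"])/m["fx"],(p[:,1]-m["cy"])/m["fy"],np.ones(len(p))]@R
    C=-R.T@t; return C+d*((z-C[2])/d[:,2])[:,None]
def state():
    s=ctrl.observe(); w,x,y,z=s["ee_rot"]
    return s,np.array(s["ee_pos"]),np.arctan2(2*(x*y+w*z),1-2*(y*y+z*z))
def go(x,y,z,yawdeg=None):
    """tool-axis shift (shares) to the target, done before the turn; turn share (mod half turn)"""
    s,p,f=state(); d=np.array([x,y,z])-p; c,sn=np.cos(f),np.sin(f)
    print("t %.2f p"%s["time_s"],p.round(4),"yaw %.1f"%np.degrees(f),"F",np.round(s["wrist_force"],1),"op %.4f g %.1f"%(s["opening"],s["grip_force"]))
    print("dp shares",(np.array([c*d[0]+sn*d[1],sn*d[0]-c*d[1],-d[2]])/.2).round(3),"dist",np.linalg.norm(d).round(3))
    if yawdeg is not None:
        r=(np.radians(yawdeg)-f+np.pi/2)%np.pi-np.pi/2; print("turn z share",(-r/2/np.pi).round(4),"deg",np.degrees(r).round(1))
E
python3 - <<'E'
from h import *
a=cv2.imread("pics/top0.png"); hsv=cv2.cvtColor(a,cv2.COLOR_BGR2HSV)
o=np.array([190,205])
N={"72":[(62,150),(172,85),(213,160),(107,222)],"54":[(128,462),(182,540),(248,487),(195,412)],"35":[(430,165),(483,143),(517,220),(465,247)],"22":[(460,400),(503,397),(498,485),(456,487)]}
m=((hsv[...,1]<45)&(hsv[...,2]>135)).astype(np.uint8)
m=cv2.morphologyEx(m,cv2.MORPH_CLOSE,np.ones((5,5)))
for k,v in N.items():
    q=np.array(v)/4.4+o; w=ray(q,.072); e=[np.linalg.norm(w[i]-w[(i+1)%4])*1e3 for i in range(4)]
    print(k,"nose ctr",w.mean(0).round(4),"edges",np.round(e),"dirs",[round(float(np.degrees(np.arctan2(*(w[(i+1)%4]-w[i])[[1,0]]))%180),1) for i in range(4)])
    c=q.mean(0); best=[c_ for c_ in cv2.findContours(m,0,2)[0] if cv2.pointPolygonTest(c_,tuple(map(float,c)),False)>=0]
    for b in best:
        B=ray(cv2.boxPoints(cv2.minAreaRect(b)),.05); print("   mask ctr",B.mean(0).round(4),[ (round(float(np.linalg.norm(B[i+1]-B[i])*1e3)),round(float(np.degrees(np.arctan2(*(B[i+1]-B[i])[[1,0]]))%180),1)) for i in (0,1)])
P=np.array([(67,48),(688,112),(670,366),(42,300)])/5+[345,190]; w=ray(P,.003)
print("plate",w.round(4).tolist(),w.mean(0).round(4)); d=(w[0]+w[3]-w[1]-w[2]);print("rail dir deg",np.degrees(np.arctan2(d[1],d[0])),np.linalg.norm(d)/2, np.linalg.norm(w[0]-w[3]))
c=np.array([(628,225),(117,165),(630,190),(622,262),(128,148),(125,208)])/5+[345,190]
for p,z in zip(c,[.043,.051,.018,.018,.018,.018]): print(ray(p,z).round(4))
E
```

```text
72 nose ctr [0.5836 0.3531 0.072 ] edges [71. 49. 68. 49.] dirs [121.2, 29.4, 120.7, 33.0]
   mask ctr [0.5836 0.3597 0.05  ] [(76, 122.1), (90, 32.1)]
54 nose ctr [0.4045 0.3206 0.072 ] edges [53. 46. 51. 45.] dirs [36.0, 128.8, 36.3, 126.9]
   mask ctr [0.4075 0.3271 0.05  ] [(90, 130.1), (59, 40.6)]
35 nose ctr [0.5604 0.1642 0.072 ] edges [32. 48. 33. 51.] dirs [112.6, 23.9, 117.5, 23.3]
   mask ctr [0.5609 0.1705 0.05  ] [(36, 114.9), (88, 24.8)]
22 nose ctr [0.4221 0.1602 0.072 ] edges [24. 48. 23. 48.] dirs [93.8, 177.0, 92.5, 177.8]
   mask ctr [0.4238 0.1636 0.05  ] [(88, 177.0), (24, 86.4)]
plate [[0.7006, 0.0099, 0.003], [0.6648, -0.316, 0.003], [0.5307, -0.3008, 0.003], [0.5664, 0.0243, 0.003]] [ 0.6156 -0.1457  0.003 ]
rail dir deg 83.72773696606662 0.32743434909943014 0.13499122181474044
[[ 0.5984 -0.2711  0.043 ]]
[[ 0.6288 -0.0125  0.051 ]]
[[ 0.6207 -0.2797  0.018 ]]
[[ 0.5831 -0.2741  0.018 ]]
[[ 0.6439 -0.0205  0.018 ]]
[[ 0.6123 -0.0185  0.018 ]]
```

Emit:
move_arm(
  series=[
    {"dp": [0, 0, 0], "delta_rot": [0, 0, -0.0273], "jaw": 1},
    {"dp": [0, 0, 0], "delta_rot": [0, 0, -0.0273], "jaw": 1},
    {"dp": [0, 0, 0], "delta_rot": [0, 0, -0.0273], "jaw": 1},
    {"dp": [0, 0, 0], "delta_rot": [0, 0, -0.0273], "jaw": 1},
    {"dp": [0, 0, 0], "delta_rot": [0, 0, -0.0273], "jaw": 1},
  ],
)

```text
time_s: 0.72
ee_pos: [0.2269, -0.5279, 0.2307]
ee_rot: [-0.001, 0.805, 0.593, 0.0]
wrist_force: [-0.2, 1.0, -0.4]
opening: 0.0855
grip_force: 0.0
```

Emit:
move_arm(
  series=[
    {"dp": [0, 0, 0], "delta_rot": [0, 0, -0.0273], "jaw": 1},
    {"dp": [0, 0, 0], "delta_rot": [0, 0, -0.0273], "jaw": 1},
    {"dp": [0, 0, 0], "delta_rot": [0, 0, -0.0273], "jaw": 1},
    {"dp": [0, 0, 0], "delta_rot": [0, 0, -0.0273], "jaw": 1},
    {"dp": [0, 0, 0], "delta_rot": [0, 0, -0.0273], "jaw": 1},
  ],
)

```text
time_s: 1.35
ee_pos: [0.2269, -0.5279, 0.2307]
ee_rot: [-0.0, 0.486, 0.874, 0.0]
wrist_force: [-0.5, -0.9, 0.5]
opening: 0.085
grip_force: 0.0
```

Emit:
move_arm(
  series=[
    {"dp": [0.177, 0.239, 0], "delta_rot": [0, 0, 0], "jaw": 1},
    {"dp": [0.177, 0.239, 0], "delta_rot": [0, 0, 0], "jaw": 1},
    {"dp": [0.177, 0.239, 0], "delta_rot": [0, 0, 0], "jaw": 1},
    {"dp": [0.177, 0.239, 0], "delta_rot": [0, 0, 0], "jaw": 1},
    {"dp": [0.177, 0.239, 0], "delta_rot": [0, 0, 0], "jaw": 1},
  ],
)

```text
time_s: 1.98
ee_pos: [0.3383, -0.2504, 0.231]
ee_rot: [-0.0, 0.489, 0.872, 0.0]
wrist_force: [0.9, 0.1, 0.3]
opening: 0.0854
grip_force: 0.0
```

```bash
sed -i 's/r=(np.radians(yawdeg)-f+np.pi\/2)%np.pi-np.pi\/2/r=np.radians(yawdeg)-f/' h.py; python3 -c "
from h import *
go(.5836,.354,.15,121.5)"
```

```text
t 1.98 p [ 0.3383 -0.2504  0.231 ] yaw 121.5 F [0.9 0.1 0.3] op 0.0854 g 0.0
dp shares [1.936 2.625 0.405] dist 0.657
turn z share -0.0 deg 0.0
```

Emit:
move_arm(
  series=[
    {"dp": [0.176, 0.239, 0], "delta_rot": [0, 0, 0], "jaw": 1},
    {"dp": [0.176, 0.239, 0], "delta_rot": [0, 0, 0], "jaw": 1},
    {"dp": [0.176, 0.239, 0], "delta_rot": [0, 0, 0], "jaw": 1},
    {"dp": [0.176, 0.239, 0.02], "delta_rot": [0, 0, 0], "jaw": 1},
    {"dp": [0.176, 0.239, 0.02], "delta_rot": [0, 0, 0], "jaw": 1},
  ],
)

```text
time_s: 2.6
ee_pos: [0.4501, 0.0246, 0.2231]
ee_rot: [0.0, 0.488, 0.873, -0.0]
wrist_force: [0.5, -0.4, 0.1]
opening: 0.0851
grip_force: 0.0
```

Emit:
move_arm(
  series=[
    {"dp": [0.176, 0.239, 0.05], "delta_rot": [0, 0, 0], "jaw": 1},
    {"dp": [0.176, 0.239, 0.05], "delta_rot": [0, 0, 0], "jaw": 1},
    {"dp": [0.176, 0.239, 0.05], "delta_rot": [0, 0, 0], "jaw": 1},
    {"dp": [0.176, 0.239, 0.05], "delta_rot": [0, 0, 0], "jaw": 1},
    {"dp": [0.176, 0.239, 0.05], "delta_rot": [0, 0, 0], "jaw": 1},
  ],
)

```text
time_s: 3.22
ee_pos: [0.5617, 0.2994, 0.1724]
ee_rot: [-0.0, 0.488, 0.873, -0.0]
wrist_force: [0.5, 0.1, 1.0]
opening: 0.0852
grip_force: 0.0
```

Emit:
move_arm(
  series=[
    {"dp": [0.176, 0.239, 0.05], "delta_rot": [0, 0, 0], "jaw": 1},
    {"dp": [0, 0, 0.05], "delta_rot": [0, 0, 0], "jaw": 1},
    {"dp": [0, 0, 0], "delta_rot": [0, 0, 0], "jaw": 1},
  ],
)

```text
time_s: 3.6
ee_pos: [0.5826, 0.3519, 0.1513]
ee_rot: [-0.001, 0.488, 0.873, -0.002]
wrist_force: [0.2, -0.1, 0.0]
opening: 0.085
grip_force: 0.0
```

```bash
python3 -c "
from h import *
go(.5836,.354,.048,121.5)
a=get_image('top');cv2.imwrite('pics/t1.png',cv2.resize(a[205:340,190:325],None,fx=4.4,fy=4.4,interpolation=cv2.INTER_CUBIC))
b=get_image('scene');cv2.imwrite('pics/s1.png',b)"
```

```text
t 3.60 p [0.5826 0.3519 0.1513] yaw 121.5 F [ 0.2 -0.1  0. ] op 0.0850 g 0.0
dp shares [0.006 0.01  0.516] dist 0.103
turn z share 0.0001 deg -0.0
```

View pics/s1.png

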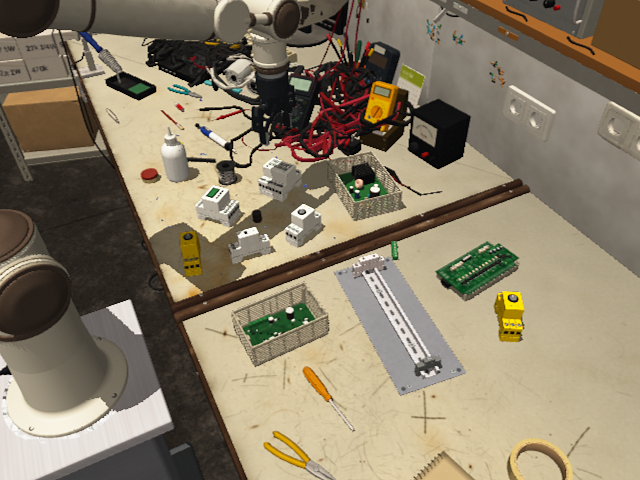

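Scene view: gripper above the 72 module (276,178); the modules 54 (217,205), 22 (250,245) and 35 (303,225) are now visible here. I'll overlay my estimates as a check.

```bash
cat >> h.py <<'E'
def proj(X,n):
    m=camera_model(n); c=np.atleast_2d(X)@np.array(m["R"]).T+np.array(m["t"]); return np.c_[c[:,0]/c[:,2]*m["fx"]+m["cx"],c[:,1]/c[:,2]*m["fy"]+m["cy"]]
def quad(x,y,deg,w,z=.072,d=.0225):
    f=np.radians(deg); u=np.array([np.cos(f),np.sin(f),0]);v=np.array([-u[1],u[0],0])
    return np.array([np.array([x,y,z])+a*w/2*u+b*d*v for a,b in((-1,-1),(1,-1),(1,1),(-1,1))])
def overlay(n,img,Q,x0,y0,x1,y1,f,out):
    c=cv2.resize(img[y0:y1,x0:x1],None,fx=f,fy=f,interpolation=cv2.INTER_CUBIC)
    for q in Q:
        cv2.polylines(c,[np.round((proj(q,n)-[x0,y0]+.5)*f*16).astype(np.int32)],True,(0,0,255),1,cv2.LINE_AA,4)
    cv2.imwrite(out,c)
E
python3 - <<'E'
from h import *
E=[(.5836,.354,121.5,.072),(.405,.3215,38,.054),(.5605,.165,115,.035),(.4225,.1605,87.5,.0225)]
Q=[quad(*e) for e in E]
overlay("scene",cv2.imread("pics/s1.png"),Q,180,145,340,265,5,"pics/o1.png")
E
```

```text
(no output)
```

View pics/o1.png

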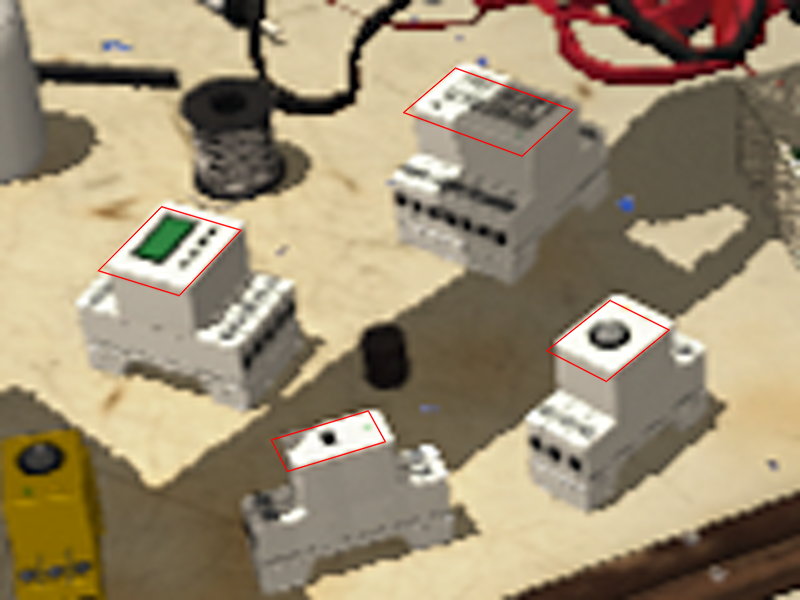

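The estimates fit the nose tops, displaced about 8 crop pixels (roughly 2.5 mm) left in this view; I'll split the difference between the views. Descend and grip the 72.

Emit:
move_arm(
  series=[
    {"dp": [0, 0.013, 0.15], "delta_rot": [0, 0, 0], "jaw": 1},
    {"dp": [0, 0, 0.15], "delta_rot": [0, 0, 0], "jaw": 1},
    {"dp": [0, 0, 0.12], "delta_rot": [0, 0, 0], "jaw": 1},
    {"dp": [0, 0, 0.1], "delta_rot": [0, 0, 0], "jaw": 1},
    {"dp": [0, 0, 0], "delta_rot": [0, 0, 0], "jaw": 0.3},
  ],
)

```text
time_s: 4.32
ee_pos: [0.5851, 0.3528, 0.0481]
ee_rot: [-0.001, 0.489, 0.872, -0.001]
wrist_force: [0.2, -0.2, 0.8]
opening: 0.0698
grip_force: 0.0
```

Emit:
move_arm(
  series=[
    {"dp": [0, 0, 0], "delta_rot": [0, 0, 0], "jaw": 0.3},
    {"dp": [0, 0, 0], "delta_rot": [0, 0, 0], "jaw": 0.3},
    {"dp": [0, 0, 0], "delta_rot": [0, 0, 0], "jaw": 0.3},
    {"dp": [0, 0, 0], "delta_rot": [0, 0, 0], "jaw": 0.3},
  ],
)

```text
time_s: 4.82
ee_pos: [0.5875, 0.3544, 0.0515]
ee_rot: [0.001, 0.488, 0.873, 0.001]
wrist_force: [1.0, -0.1, 6.7]
opening: 0.0435
grip_force: 64.4
```

Emit:
move_arm(
  series=[
    {"dp": [0, 0, -0.1], "delta_rot": [0, 0, 0], "jaw": 0.3},
    {"dp": [0, 0, -0.25], "delta_rot": [0, 0, 0], "jaw": 0.3},
    {"dp": [0, 0, -0.3], "delta_rot": [0, 0, 0], "jaw": 0.3},
    {"dp": [0, 0, -0.1], "delta_rot": [0, 0, 0.02], "jaw": 0.3},
    {"dp": [0, 0, 0], "delta_rot": [0, 0, 0.025], "jaw": 0.3},
  ],
)

```text
time_s: 5.45
ee_pos: [0.5873, 0.3546, 0.2038]
ee_rot: [0.002, 0.608, 0.794, 0.003]
wrist_force: [-0.1, -0.3, -3.1]
opening: 0.0435
grip_force: 63.5
```

Emit:
move_arm(
  series=[
    {"dp": [0, 0, 0], "delta_rot": [0, 0, 0.025], "jaw": 0.3},
    {"dp": [0, 0, 0], "delta_rot": [0, 0, 0.025], "jaw": 0.3},
    {"dp": [0, 0, 0], "delta_rot": [0, 0, 0.01], "jaw": 0.3},
  ],
)

```text
time_s: 5.82
ee_pos: [0.5856, 0.3539, 0.1999]
ee_rot: [-0.0, 0.746, 0.666, -0.0]
wrist_force: [0.3, -0.7, -1.9]
opening: 0.0441
grip_force: 63.5
```

```bash
python3 -c "
from h import *
go(.6056,-.2367,.2,83.7)"
```

```text
t 5.83 p [0.5856 0.3539 0.1999] yaw 83.6 F [ 0.3 -0.7 -1.9] op 0.0441 g 63.5
dp shares [-2.923  0.43  -0.   ] dist 0.591
turn z share -0.0003 deg 0.1
```

Emit:
move_arm(
  series=[
    {"dp": [-0.2, 0.03, 0], "delta_rot": [0, 0, 0], "jaw": 0.3},
    {"dp": [-0.28, 0.04, 0], "delta_rot": [0, 0, 0], "jaw": 0.3},
    {"dp": [-0.28, 0.04, 0], "delta_rot": [0, 0, 0], "jaw": 0.3},
    {"dp": [-0.28, 0.04, 0], "delta_rot": [0, 0, 0], "jaw": 0.3},
    {"dp": [-0.28, 0.04, 0], "delta_rot": [0, 0, 0], "jaw": 0.3},
  ],
)

```text
time_s: 6.45
ee_pos: [0.5945, 0.0857, 0.2001]
ee_rot: [0.0, 0.745, 0.667, 0.0]
wrist_force: [0.3, 0.1, -2.6]
opening: 0.0438
grip_force: 63.5
```

Emit:
move_arm(
  series=[
    {"dp": [-0.28, 0.04, 0], "delta_rot": [0, 0, 0], "jaw": 0.3},
    {"dp": [-0.28, 0.04, 0], "delta_rot": [0, 0, 0], "jaw": 0.3},
    {"dp": [-0.28, 0.04, 0], "delta_rot": [0, 0, 0], "jaw": 0.3},
    {"dp": [-0.28, 0.04, 0], "delta_rot": [0, 0, 0], "jaw": 0.3},
    {"dp": [-0.28, 0.04, 0], "delta_rot": [0, 0, 0], "jaw": 0.3},
  ],
)

```text
time_s: 7.08
ee_pos: [0.6038, -0.1969, 0.2001]
ee_rot: [0.0, 0.745, 0.667, 0.0]
wrist_force: [2.1, 0.6, -1.5]
opening: 0.0438
grip_force: 63.5
```

Emit:
move_arm(
  series=[
    {"dp": [-0.2, 0.04, 0.1], "delta_rot": [0, 0, 0], "jaw": 0.3},
    {"dp": [0, 0, 0.2], "delta_rot": [0, 0, 0], "jaw": 0.3},
    {"dp": [0, 0, 0.15], "delta_rot": [0, 0, 0], "jaw": 0.3},
    {"dp": [0, 0, 0], "delta_rot": [0, 0, 0], "jaw": 0.3},
  ],
)

```text
time_s: 7.58
ee_pos: [0.6055, -0.2347, 0.1066]
ee_rot: [-0.003, 0.745, 0.667, -0.001]
wrist_force: [-1.1, 0.1, -2.0]
opening: 0.0437
grip_force: 63.4
```

```bash
python3 - <<'E'
from h import *
go(.6056,-.2367,.06,83.7)
s,p,f=state(); x,y,z=p
q=quad(x,y,np.degrees(f),.072,z+.0205); face=np.array([[.5774,-.2725,.018],[.6250,-.2777,.018]])
print(z)
overlay("scene",get_image("scene"),[q],330,260,480,395,4.4,"pics/o2.png")
E
```

```text
t 7.58 p [ 0.6055 -0.2347  0.1066] yaw 83.7 F [-1.1  0.1 -2. ] op 0.0437 g 63.4
dp shares [-0.01   0.002  0.233] dist 0.047
turn z share 0.0001 deg -0.0
0.10657677537378858
```

View pics/o2.png

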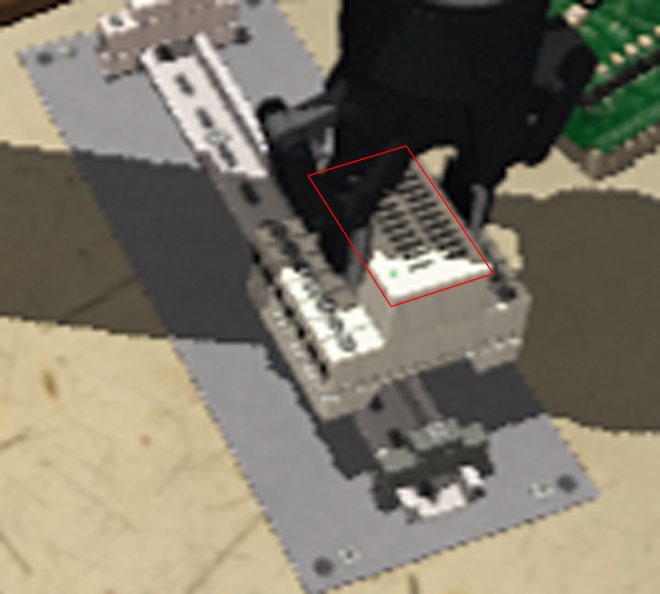

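Emit:
move_arm(
  series=[
    {"dp": [-0.006, 0, 0.09], "delta_rot": [0, 0, 0], "jaw": 0.3},
    {"dp": [0, 0, 0.09], "delta_rot": [0, 0, 0], "jaw": 0.3},
    {"dp": [0, 0, 0.05], "delta_rot": [0, 0, 0], "jaw": 0.3},
    {"dp": [0, 0, 0.02], "delta_rot": [0, 0, 0], "jaw": 0.3},
    {"dp": [0, 0, 0], "delta_rot": [0, 0, 0], "jaw": 0.3},
  ],
)

```text
time_s: 8.25
ee_pos: [0.6076, -0.2371, 0.0591]
ee_rot: [-0.0, 0.745, 0.667, -0.0]
wrist_force: [0.1, 0.3, -1.8]
opening: 0.0439
grip_force: 63.5
```

Emit:
move_arm(
  series=[
    {"dp": [0, 0, 0.02], "delta_rot": [0, 0, 0], "jaw": 0.3},
    {"dp": [0, 0, 0], "delta_rot": [0, 0, 0], "jaw": 0.3},
  ],
)

```text
time_s: 8.5
ee_pos: [0.6085, -0.2378, 0.0565]
ee_rot: [0.001, 0.745, 0.667, 0.0]
wrist_force: [0.2, -0.1, 1.3]
opening: 0.0438
grip_force: 63.9
```

Emit:
move_arm(
  series=[
    {"dp": [0, 0, 0.01], "delta_rot": [0, 0, 0], "jaw": 0.3},
    {"dp": [0, 0, 0], "delta_rot": [0, 0, 0], "jaw": 0.3},
  ],
)

```text
time_s: 8.75
ee_pos: [0.6085, -0.2378, 0.0565]
ee_rot: [0.001, 0.745, 0.668, 0.0]
wrist_force: [-6.0, 2.8, 14.1]
opening: 0.0436
grip_force: 65.2
```

Emit:
move_arm(
  series=[
    {"dp": [-0.015, 0, -0.008], "delta_rot": [0, 0, 0], "jaw": 0.3},
    {"dp": [0, 0, 0], "delta_rot": [0, 0, 0], "jaw": 0.3},
  ],
)

```text
time_s: 9.0
ee_pos: [0.6083, -0.2405, 0.0565]
ee_rot: [0.001, 0.745, 0.667, 0.001]
wrist_force: [-1.5, 1.6, 7.3]
opening: 0.0433
grip_force: 64.5
```

Emit:
move_arm(
  series=[
    {"dp": [-0.015, 0, 0], "delta_rot": [0, 0, 0], "jaw": 0.3},
    {"dp": [0, 0, 0], "delta_rot": [0, 0, 0], "jaw": 0.3},
  ],
)

```text
time_s: 9.25
ee_pos: [0.6082, -0.243, 0.0565]
ee_rot: [0.001, 0.745, 0.667, 0.001]
wrist_force: [-0.2, 3.7, 7.0]
opening: 0.0435
grip_force: 64.6
```

Emit:
move_arm(
  series=[
    {"dp": [-0.012, 0, 0], "delta_rot": [0, 0, 0], "jaw": 0.3},
    {"dp": [0, 0, 0], "delta_rot": [0, 0, 0], "jaw": 0.3},
  ],
)

```text
time_s: 9.5
ee_pos: [0.6082, -0.2437, 0.0566]
ee_rot: [-0.0, 0.745, 0.667, 0.002]
wrist_force: [0.5, 8.0, 9.3]
opening: 0.0436
grip_force: 64.7
```

Emit:
move_arm(
  series=[
    {"dp": [-0.01, 0, 0], "delta_rot": [0, 0, 0], "jaw": 0.3},
    {"dp": [0, 0, 0], "delta_rot": [0, 0, 0], "jaw": 0.3},
  ],
)

```text
time_s: 9.75
ee_pos: [0.6082, -0.2438, 0.0567]
ee_rot: [-0.001, 0.745, 0.667, 0.003]
wrist_force: [1.2, 14.4, 11.6]
opening: 0.0438
grip_force: 65.0
```

Emit:
move_arm(
  series=[
    {"dp": [0.012, 0, -0.005], "delta_rot": [0, 0, 0], "jaw": 1},
    {"dp": [0, 0, 0], "delta_rot": [0, 0, 0], "jaw": 1},
    {"dp": [0, 0, 0], "delta_rot": [0, 0, 0], "jaw": 1},
    {"dp": [0, 0, 0], "delta_rot": [0, 0, 0], "jaw": 1},
    {"dp": [0, 0, -0.05], "delta_rot": [0, 0, 0], "jaw": 1},
  ],
)

```text
time_s: 10.38
ee_pos: [0.6059, -0.2449, 0.0651]
ee_rot: [-0.001, 0.745, 0.667, -0.0]
wrist_force: [-0.5, -0.2, -0.4]
opening: 0.0854
grip_force: 0.0
```

Emit:
move_arm(
  series=[
    {"dp": [0, 0, -0.25], "delta_rot": [0, 0, 0], "jaw": 1},
    {"dp": [0, 0, -0.3], "delta_rot": [0, 0, 0], "jaw": 1},
    {"dp": [0, 0, 0], "delta_rot": [0, 0, 0.027], "jaw": 1},
    {"dp": [0, 0, 0], "delta_rot": [0, 0, 0.027], "jaw": 1},
    {"dp": [0, 0, 0], "delta_rot": [0, 0, 0.027], "jaw": 1},
  ],
)

```text
time_s: 11.0
ee_pos: [0.6069, -0.2453, 0.177]
ee_rot: [0.001, 0.89, 0.456, 0.0]
wrist_force: [0.6, -0.6, 0.0]
opening: 0.0857
grip_force: 0.0
```

Emit:
move_arm(
  series=[
    {"dp": [0, 0, 0], "delta_rot": [0, 0, 0.026], "jaw": 1},
    {"dp": [0, 0, 0], "delta_rot": [0, 0, 0.02], "jaw": 1},
    {"dp": [0, 0, 0], "delta_rot": [0, 0, 0], "jaw": 1},
  ],
)

```text
time_s: 11.38
ee_pos: [0.6069, -0.2453, 0.1766]
ee_rot: [0.0, 0.945, 0.326, 0.0]
wrist_force: [1.5, 0.3, 0.2]
opening: 0.0855
grip_force: 0.0
```

```bash
python3 -c "
from h import *
go(.4065,.3205,.15,38)"
```

```text
t 11.38 p [ 0.6069 -0.2453  0.1766] yaw 38.1 F [1.5 0.3 0.2] op 0.0855 g 0.0
dp shares [ 0.957 -2.845  0.133] dist 0.601
turn z share 0.0002 deg -0.1
```

11 rows: (0.087, −0.259, 0.012).

Emit:
move_arm(
  series=[
    {"dp": [0.087, -0.259, 0], "delta_rot": [0, 0, 0], "jaw": 1},
    {"dp": [0.087, -0.259, 0], "delta_rot": [0, 0, 0], "jaw": 1},
    {"dp": [0.087, -0.259, 0], "delta_rot": [0, 0, 0], "jaw": 1},
    {"dp": [0.087, -0.259, 0], "delta_rot": [0, 0, 0], "jaw": 1},
    {"dp": [0.087, -0.259, 0], "delta_rot": [0, 0, 0], "jaw": 1},
  ],
)

```text
time_s: 12.0
ee_pos: [0.5152, 0.014, 0.1765]
ee_rot: [0.0, 0.945, 0.327, 0.001]
wrist_force: [0.9, 1.2, -0.4]
opening: 0.0855
grip_force: 0.0
```

Emit:
move_arm(
  series=[
    {"dp": [0.087, -0.259, 0], "delta_rot": [0, 0, 0], "jaw": 1},
    {"dp": [0.087, -0.259, 0], "delta_rot": [0, 0, 0], "jaw": 1},
    {"dp": [0.087, -0.259, 0], "delta_rot": [0, 0, 0], "jaw": 1},
    {"dp": [0.087, -0.259, 0], "delta_rot": [0, 0, 0], "jaw": 1},
    {"dp": [0.087, -0.259, 0], "delta_rot": [0, 0, 0], "jaw": 1},
  ],
)

```text
time_s: 12.62
ee_pos: [0.4243, 0.2718, 0.1767]
ee_rot: [0.0, 0.945, 0.327, 0.001]
wrist_force: [0.4, 0.6, 0.2]
opening: 0.0856
grip_force: 0.0
```

Emit:
move_arm(
  series=[
    {"dp": [0.087, -0.255, 0.133], "delta_rot": [0, 0, 0], "jaw": 1},
    {"dp": [0, 0, 0], "delta_rot": [0, 0, 0], "jaw": 1},
    {"dp": [0, 0, 0], "delta_rot": [0, 0, 0], "jaw": 1},
  ],
)

```text
time_s: 13.0
ee_pos: [0.4074, 0.321, 0.1497]
ee_rot: [0.0, 0.945, 0.327, 0.0]
wrist_force: [0.3, -0.2, 0.4]
opening: 0.0851
grip_force: 0.0
```

```bash
python3 -c "
from h import *
go(.4065,.3205,.051,38)"
```

```text
t 13.00 p [0.4074 0.321  0.1497] yaw 38.1 F [ 0.3 -0.2  0.4] op 0.0851 g 0.0
dp shares [-0.005 -0.001  0.494] dist 0.099
turn z share 0.0003 deg -0.1
```

Emit:
move_arm(
  series=[
    {"dp": [-0.005, 0, 0.15], "delta_rot": [0, 0, 0], "jaw": 1},
    {"dp": [0, 0, 0.15], "delta_rot": [0, 0, 0], "jaw": 1},
    {"dp": [0, 0, 0.12], "delta_rot": [0, 0, 0], "jaw": 1},
    {"dp": [0, 0, 0.073], "delta_rot": [0, 0, 0], "jaw": 1},
    {"dp": [0, 0, 0], "delta_rot": [0, 0, 0], "jaw": 0.3},
  ],
)

```text
time_s: 13.62
ee_pos: [0.4065, 0.3196, 0.0504]
ee_rot: [0.0, 0.946, 0.325, -0.001]
wrist_force: [0.5, -0.5, -0.4]
opening: 0.0699
grip_force: 0.0
```

Emit:
move_arm(
  series=[
    {"dp": [0, 0, 0], "delta_rot": [0, 0, 0], "jaw": 0.3},
    {"dp": [0, 0, 0], "delta_rot": [0, 0, 0], "jaw": 0.3},
    {"dp": [0, 0, 0], "delta_rot": [0, 0, 0], "jaw": 0.3},
    {"dp": [0, 0, 0], "delta_rot": [0, 0, 0], "jaw": 0.3},
  ],
)

```text
time_s: 14.12
ee_pos: [0.4079, 0.3211, 0.0525]
ee_rot: [-0.0, 0.945, 0.326, 0.002]
wrist_force: [0.0, -0.2, 5.8]
opening: 0.0439
grip_force: 63.0
```

Emit:
move_arm(
  series=[
    {"dp": [0, 0, -0.1], "delta_rot": [0, 0, 0], "jaw": 0.3},
    {"dp": [0, 0, -0.25], "delta_rot": [0, 0, 0], "jaw": 0.3},
    {"dp": [0, 0, -0.3], "delta_rot": [0, 0, 0], "jaw": 0.3},
    {"dp": [0, 0, -0.1], "delta_rot": [0, 0, -0.02], "jaw": 0.3},
    {"dp": [0, 0, 0], "delta_rot": [0, 0, -0.027], "jaw": 0.3},
  ],
)

```text
time_s: 14.75
ee_pos: [0.4074, 0.321, 0.2033]
ee_rot: [0.0, 0.886, 0.464, 0.002]
wrist_force: [1.0, 0.1, -2.6]
opening: 0.0434
grip_force: 61.9
```

Emit:
move_arm(
  series=[
    {"dp": [0, 0, 0], "delta_rot": [0, 0, -0.027], "jaw": 0.3},
    {"dp": [0, 0, 0], "delta_rot": [0, 0, -0.027], "jaw": 0.3},
    {"dp": [0, 0, 0], "delta_rot": [0, 0, -0.026], "jaw": 0.3},
    {"dp": [0, 0, 0], "delta_rot": [0, 0, 0], "jaw": 0.3},
  ],
)

```text
time_s: 15.25
ee_pos: [0.4059, 0.3203, 0.2003]
ee_rot: [-0.0, 0.745, 0.667, -0.0]
wrist_force: [-0.2, 0.3, -0.9]
opening: 0.0437
grip_force: 61.9
```

```bash
python3 -c "
from h import *
go(.6155,-.1772,.2,83.7)"
```

```text
t 15.25 p [0.4059 0.3203 0.2003] yaw 83.6 F [-0.2  0.3 -0.9] op 0.0437 g 61.9
dp shares [-2.356e+00  1.317e+00  2.000e-03] dist 0.54
turn z share -0.0002 deg 0.1
```

Emit:
move_arm(
  series=[
    {"dp": [-0.236, 0.132, 0], "delta_rot": [0, 0, 0], "jaw": 0.3},
    {"dp": [-0.236, 0.132, 0], "delta_rot": [0, 0, 0], "jaw": 0.3},
    {"dp": [-0.236, 0.132, 0], "delta_rot": [0, 0, 0], "jaw": 0.3},
    {"dp": [-0.236, 0.132, 0], "delta_rot": [0, 0, 0], "jaw": 0.3},
    {"dp": [-0.236, 0.132, 0], "delta_rot": [0, 0, 0], "jaw": 0.3},
  ],
)

```text
time_s: 15.88
ee_pos: [0.5121, 0.0698, 0.2007]
ee_rot: [-0.0, 0.746, 0.666, 0.0]
wrist_force: [1.2, 0.9, -1.0]
opening: 0.0438
grip_force: 62.0
```

Emit:
move_arm(
  series=[
    {"dp": [-0.236, 0.132, 0], "delta_rot": [0, 0, 0], "jaw": 0.3},
    {"dp": [-0.236, 0.132, 0], "delta_rot": [0, 0, 0], "jaw": 0.3},
    {"dp": [-0.236, 0.132, 0], "delta_rot": [0, 0, 0], "jaw": 0.3},
    {"dp": [-0.236, 0.132, 0], "delta_rot": [0, 0, 0], "jaw": 0.3},
    {"dp": [-0.232, 0.129, 0], "delta_rot": [0, 0, 0], "jaw": 0.3},
  ],
)

```text
time_s: 16.5
ee_pos: [0.617, -0.1783, 0.2004]
ee_rot: [-0.0, 0.746, 0.666, -0.0]
wrist_force: [0.2, 0.7, -2.3]
opening: 0.0435
grip_force: 62.0
```

Emit:
move_arm(
  series=[
    {"dp": [0, 0, 0.1], "delta_rot": [0, 0, 0], "jaw": 0.3},
    {"dp": [0, 0, 0.2], "delta_rot": [0, 0, 0], "jaw": 0.3},
    {"dp": [0, 0, 0.1], "delta_rot": [0, 0, 0], "jaw": 0.3},
    {"dp": [0, 0, 0], "delta_rot": [0, 0, 0], "jaw": 0.3},
  ],
)

```text
time_s: 17.0
ee_pos: [0.6151, -0.1753, 0.1184]
ee_rot: [-0.002, 0.745, 0.667, -0.001]
wrist_force: [-0.2, -0.1, -1.8]
opening: 0.0437
grip_force: 62.1
```

```bash
python3 - <<'E'
from h import *
go(.6155,-.1772,.0575,83.7)
s,p,f=state(); x,y,z=p
q=quad(x,y,np.degrees(f),.054,z+.0195)
overlay("scene",get_image("scene"),[q],330,240,480,395,3.8,"pics/o3.png")
E
```

```text
t 17.00 p [ 0.6151 -0.1753  0.1184] yaw 83.7 F [-0.2 -0.1 -1.8] op 0.0437 g 62.1
dp shares [-0.009  0.003  0.304] dist 0.061
turn z share 0.0 deg -0.0
```

View pics/o3.png

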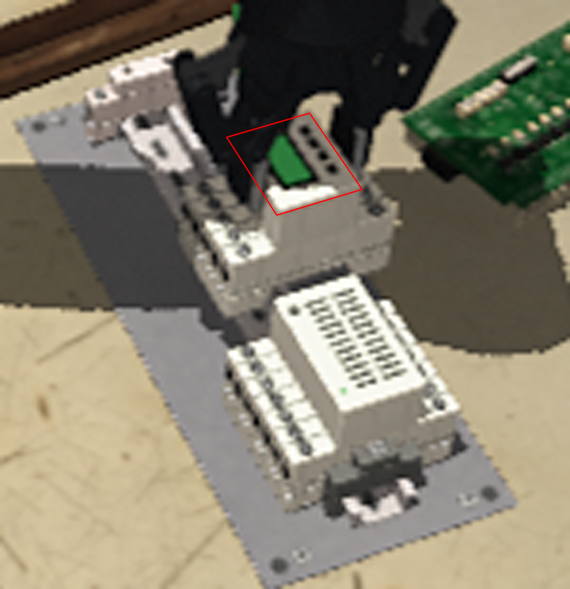

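The 72 is seated against the clamp; the 54 hangs square with its near edge clear of it. Lower.

Emit:
move_arm(
  series=[
    {"dp": [0, 0.008, 0.1], "delta_rot": [0, 0, 0], "jaw": 0.3},
    {"dp": [0, 0, 0.1], "delta_rot": [0, 0, 0], "jaw": 0.3},
    {"dp": [0, 0, 0.06], "delta_rot": [0, 0, 0], "jaw": 0.3},
    {"dp": [0, 0, 0.03], "delta_rot": [0, 0, 0], "jaw": 0.3},
    {"dp": [0, 0, 0], "delta_rot": [0, 0, 0], "jaw": 0.3},
  ],
)

```text
time_s: 17.68
ee_pos: [0.618, -0.1768, 0.0622]
ee_rot: [-0.0, 0.745, 0.667, -0.0]
wrist_force: [-0.4, -0.1, -1.8]
opening: 0.0437
grip_force: 62.1
```

Emit:
move_arm(
  series=[
    {"dp": [0, 0, 0.02], "delta_rot": [0, 0, 0], "jaw": 0.3},
    {"dp": [0, 0, 0], "delta_rot": [0, 0, 0], "jaw": 0.3},
  ],
)

```text
time_s: 17.92
ee_pos: [0.6173, -0.1769, 0.0592]
ee_rot: [-0.001, 0.745, 0.667, -0.001]
wrist_force: [-4.7, 1.2, 2.4]
opening: 0.0436
grip_force: 62.6
```

Emit:
move_arm(
  series=[
    {"dp": [0, 0, 0.015], "delta_rot": [0, 0, 0], "jaw": 0.3},
    {"dp": [0, 0, 0], "delta_rot": [0, 0, 0], "jaw": 0.3},
  ],
)

```text
time_s: 18.18
ee_pos: [0.6168, -0.1771, 0.0575]
ee_rot: [-0.002, 0.745, 0.667, -0.002]
wrist_force: [-11.2, 0.8, 10.7]
opening: 0.0437
grip_force: 63.6
```

Emit:
move_arm(
  series=[
    {"dp": [-0.015, 0, 0], "delta_rot": [0, 0, 0], "jaw": 0.3},
    {"dp": [0, 0, 0], "delta_rot": [0, 0, 0], "jaw": 0.3},
  ],
)

```text
time_s: 18.42
ee_pos: [0.6167, -0.1777, 0.0576]
ee_rot: [-0.003, 0.745, 0.667, -0.0]
wrist_force: [-9.6, 8.6, 13.4]
opening: 0.0438
grip_force: 63.8
```

Emit:
move_arm(
  series=[
    {"dp": [-0.01, -0.008, -0.005], "delta_rot": [0, 0, 0], "jaw": 0.3},
    {"dp": [0, 0, 0], "delta_rot": [0, 0, 0], "jaw": 0.3},
  ],
)

```text
time_s: 18.68
ee_pos: [0.6159, -0.1797, 0.0576]
ee_rot: [-0.002, 0.745, 0.667, 0.001]
wrist_force: [-3.7, 6.5, 4.0]
opening: 0.0438
grip_force: 62.7
```

Emit:
move_arm(
  series=[
    {"dp": [-0.015, 0, 0], "delta_rot": [0, 0, 0], "jaw": 0.3},
    {"dp": [0, 0, 0], "delta_rot": [0, 0, 0], "jaw": 0.3},
  ],
)

```text
time_s: 18.92
ee_pos: [0.6159, -0.1799, 0.0576]
ee_rot: [-0.003, 0.745, 0.667, 0.002]
wrist_force: [-1.8, 15.8, 7.2]
opening: 0.0439
grip_force: 62.9
```

Emit:
move_arm(
  series=[
    {"dp": [0.015, 0, -0.003], "delta_rot": [0, 0, 0], "jaw": 1},
    {"dp": [0, 0, 0], "delta_rot": [0, 0, 0], "jaw": 1},
    {"dp": [0, 0, 0], "delta_rot": [0, 0, 0], "jaw": 1},
    {"dp": [0, 0, 0], "delta_rot": [0, 0, 0], "jaw": 1},
    {"dp": [0, 0, -0.05], "delta_rot": [0, 0, 0], "jaw": 1},
  ],
)

```text
time_s: 19.55
ee_pos: [0.6154, -0.1815, 0.0667]
ee_rot: [-0.001, 0.745, 0.667, -0.0]
wrist_force: [-0.4, -0.4, 0.5]
opening: 0.0852
grip_force: 0.0
```

Emit:
move_arm(
  series=[
    {"dp": [0, 0, -0.25], "delta_rot": [0, 0, 0], "jaw": 1},
    {"dp": [0, 0, -0.3], "delta_rot": [0, 0, 0], "jaw": 1},
    {"dp": [0, 0, 0], "delta_rot": [0, 0, -0.022], "jaw": 1},
    {"dp": [0, 0, 0], "delta_rot": [0, 0, -0.022], "jaw": 1},
    {"dp": [0, 0, 0], "delta_rot": [0, 0, -0.022], "jaw": 1},
  ],
)

```text
time_s: 20.18
ee_pos: [0.6163, -0.1819, 0.1783]
ee_rot: [0.001, 0.59, 0.808, 0.0]
wrist_force: [-0.4, -0.2, -0.2]
opening: 0.0857
grip_force: 0.0
```

Emit:
move_arm(
  series=[
    {"dp": [0, 0, 0], "delta_rot": [0, 0, -0.021], "jaw": 1},
    {"dp": [0, 0, 0], "delta_rot": [0, 0, 0], "jaw": 1},
    {"dp": [0, 0, 0], "delta_rot": [0, 0, 0], "jaw": 1},
  ],
)

```text
time_s: 20.55
ee_pos: [0.6163, -0.1818, 0.1777]
ee_rot: [0.0, 0.538, 0.843, 0.0]
wrist_force: [-0.0, 0.2, -0.2]
opening: 0.0853
grip_force: 0.0
```

```bash
python3 -c "
from h import *
go(.562,.1643,.15,115)"
```

```text
t 20.55 p [ 0.6163 -0.1818  0.1777] yaw 114.9 F [-0.   0.2 -0.2] op 0.0853 g 0.0
dp shares [1.683 0.483 0.139] dist 0.351
turn z share -0.0002 deg 0.1
```

Emit:
move_arm(
  series=[
    {"dp": [0.28, 0.08, 0], "delta_rot": [0, 0, 0], "jaw": 1},
    {"dp": [0.28, 0.08, 0], "delta_rot": [0, 0, 0], "jaw": 1},
    {"dp": [0.28, 0.08, 0], "delta_rot": [0, 0, 0], "jaw": 1},
    {"dp": [0.28, 0.08, 0], "delta_rot": [0, 0, 0], "jaw": 1},
    {"dp": [0.28, 0.08, 0], "delta_rot": [0, 0, 0], "jaw": 1},
  ],
)

```text
time_s: 21.18
ee_pos: [0.5697, 0.1076, 0.1777]
ee_rot: [0.0, 0.538, 0.843, 0.0]
wrist_force: [0.6, -0.0, 0.2]
opening: 0.0851
grip_force: 0.0
```

Emit:
move_arm(
  series=[
    {"dp": [0.283, 0.083, 0.08], "delta_rot": [0, 0, 0], "jaw": 1},
    {"dp": [0, 0, 0.06], "delta_rot": [0, 0, 0], "jaw": 1},
    {"dp": [0, 0, 0], "delta_rot": [0, 0, 0], "jaw": 1},
    {"dp": [0, 0, 0], "delta_rot": [0, 0, 0], "jaw": 1},
  ],
)

```text
time_s: 21.68
ee_pos: [0.5619, 0.1628, 0.1499]
ee_rot: [0.0, 0.538, 0.843, 0.0]
wrist_force: [0.5, -0.1, 0.1]
opening: 0.0856
grip_force: 0.0
```

```bash
python3 -c "
from h import *
go(.562,.1643,.052,115)"
```

```text
t 21.68 p [0.5619 0.1628 0.1499] yaw 114.9 F [ 0.5 -0.1  0.1] op 0.0856 g 0.0
dp shares [0.007 0.004 0.489] dist 0.098
turn z share -0.0002 deg 0.1
```

Emit:
move_arm(
  series=[
    {"dp": [0.007, 0, 0.15], "delta_rot": [0, 0, 0], "jaw": 1},
    {"dp": [0, 0, 0.15], "delta_rot": [0, 0, 0], "jaw": 1},
    {"dp": [0, 0, 0.12], "delta_rot": [0, 0, 0], "jaw": 1},
    {"dp": [0, 0, 0.067], "delta_rot": [0, 0, 0], "jaw": 1},
    {"dp": [0, 0, 0], "delta_rot": [0, 0, 0], "jaw": 0.3},
  ],
)

```text
time_s: 22.3
ee_pos: [0.5605, 0.1646, 0.0516]
ee_rot: [-0.0, 0.538, 0.843, -0.0]
wrist_force: [-0.6, 1.2, -0.7]
opening: 0.0698
grip_force: 0.0
```

Emit:
move_arm(
  series=[
    {"dp": [0, 0, 0], "delta_rot": [0, 0, 0], "jaw": 0.3},
    {"dp": [0, 0, 0], "delta_rot": [0, 0, 0], "jaw": 0.3},
    {"dp": [0, 0, 0], "delta_rot": [0, 0, 0], "jaw": 0.3},
    {"dp": [0, 0, 0], "delta_rot": [0, 0, 0], "jaw": 0.3},
  ],
)

```text
time_s: 22.8
ee_pos: [0.5623, 0.1655, 0.0539]
ee_rot: [0.002, 0.537, 0.844, 0.001]
wrist_force: [1.2, -0.2, 6.6]
opening: 0.0432
grip_force: 63.5
```

Emit:
move_arm(
  series=[
    {"dp": [0, 0, -0.1], "delta_rot": [0, 0, 0], "jaw": 0.3},
    {"dp": [0, 0, -0.25], "delta_rot": [0, 0, 0], "jaw": 0.3},
    {"dp": [0, 0, -0.3], "delta_rot": [0, 0, 0], "jaw": 0.3},
    {"dp": [0, 0, -0.1], "delta_rot": [0, 0, 0.02], "jaw": 0.3},
    {"dp": [0, 0, 0], "delta_rot": [0, 0, 0.027], "jaw": 0.3},
  ],
)

```text
time_s: 23.42
ee_pos: [0.5619, 0.1657, 0.206]
ee_rot: [0.002, 0.657, 0.754, 0.002]
wrist_force: [-1.2, 0.7, -2.1]
opening: 0.0437
grip_force: 62.7
```

Emit:
move_arm(
  series=[
    {"dp": [0, 0, 0], "delta_rot": [0, 0, 0.027], "jaw": 0.3},
    {"dp": [0, 0, 0], "delta_rot": [0, 0, 0.013], "jaw": 0.3},
    {"dp": [0, 0, 0], "delta_rot": [0, 0, 0], "jaw": 0.3},
  ],
)

```text
time_s: 23.8
ee_pos: [0.5602, 0.1655, 0.2025]
ee_rot: [-0.0, 0.744, 0.668, 0.0]
wrist_force: [0.0, -0.5, -1.3]
opening: 0.0435
grip_force: 62.6
```

```bash
python3 -c "
from h import *
go(.6218,-.1297,.2,83.7)"
```

```text
t 23.80 p [0.5602 0.1655 0.2025] yaw 83.8 F [ 0.  -0.5 -1.3] op 0.0435 g 62.6
dp shares [-1.434  0.466  0.013] dist 0.302
turn z share 0.0003 deg -0.1
```

Emit:
move_arm(
  series=[
    {"dp": [-0.24, 0.078, 0], "delta_rot": [0, 0, 0], "jaw": 0.3},
    {"dp": [-0.24, 0.078, 0], "delta_rot": [0, 0, 0], "jaw": 0.3},
    {"dp": [-0.24, 0.078, 0], "delta_rot": [0, 0, 0], "jaw": 0.3},
    {"dp": [-0.24, 0.078, 0], "delta_rot": [0, 0, 0], "jaw": 0.3},
    {"dp": [-0.24, 0.078, 0], "delta_rot": [0, 0, 0], "jaw": 0.3},
  ],
)

```text
time_s: 24.42
ee_pos: [0.6119, -0.0831, 0.2024]
ee_rot: [0.0, 0.744, 0.668, 0.0]
wrist_force: [1.8, -0.2, -1.5]
opening: 0.0438
grip_force: 62.7
```

Emit:
move_arm(
  series=[
    {"dp": [-0.23, 0.075, 0], "delta_rot": [0, 0, 0], "jaw": 0.3},
    {"dp": [0, 0, 0.15], "delta_rot": [0, 0, 0], "jaw": 0.3},
    {"dp": [0, 0, 0.15], "delta_rot": [0, 0, 0], "jaw": 0.3},
    {"dp": [0, 0, 0.1], "delta_rot": [0, 0, 0], "jaw": 0.3},
    {"dp": [0, 0, 0], "delta_rot": [0, 0, 0], "jaw": 0.3},
  ],
)

```text
time_s: 25.05
ee_pos: [0.6205, -0.1283, 0.1202]
ee_rot: [-0.002, 0.744, 0.668, -0.001]
wrist_force: [-0.4, 1.1, -0.5]
opening: 0.0435
grip_force: 62.6
```

```bash
python3 - <<'E'
from h import *
go(.6218,-.1297,.0589,83.7)
s,p,f=state(); x,y,z=p
q=quad(x,y,np.degrees(f),.035,z+.0181)
overlay("scene",get_image("scene"),[q],330,240,480,395,3.8,"pics/o4.png")
E
```

```text
t 25.05 p [ 0.6205 -0.1283  0.1202] yaw 83.8 F [-0.4  1.1 -0.5] op 0.0435 g 62.6
dp shares [-0.006  0.007  0.306] dist 0.061
turn z share 0.0002 deg -0.1
```

View pics/o4.png

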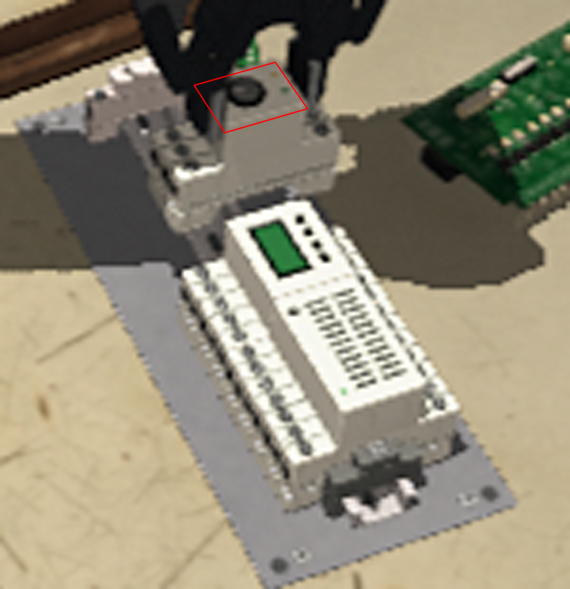

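The 54 closes flush with the 72; the 35 hangs square, aligned with the row. Lower in place, then push up.

Emit:
move_arm(
  series=[
    {"dp": [0, 0, 0.1], "delta_rot": [0, 0, 0], "jaw": 0.3},
    {"dp": [0, 0, 0.1], "delta_rot": [0, 0, 0], "jaw": 0.3},
    {"dp": [0, 0, 0.06], "delta_rot": [0, 0, 0], "jaw": 0.3},
    {"dp": [0, 0, 0.04], "delta_rot": [0, 0, 0], "jaw": 0.3},
    {"dp": [0, 0, 0], "delta_rot": [0, 0, 0], "jaw": 0.3},
  ],
)

```text
time_s: 25.72
ee_pos: [0.6214, -0.1289, 0.0611]
ee_rot: [-0.001, 0.745, 0.667, -0.0]
wrist_force: [0.8, 0.8, -1.7]
opening: 0.0438
grip_force: 62.6
```

Emit:
move_arm(
  series=[
    {"dp": [0, 0, 0.02], "delta_rot": [0, 0, 0], "jaw": 0.3},
    {"dp": [0, 0, 0], "delta_rot": [0, 0, 0], "jaw": 0.3},
  ],
)

```text
time_s: 25.98
ee_pos: [0.622, -0.1293, 0.0589]
ee_rot: [0.0, 0.745, 0.667, -0.0]
wrist_force: [-2.6, 0.1, 3.1]
opening: 0.0437
grip_force: 63.2
```

Emit:
move_arm(
  series=[
    {"dp": [0, 0, 0.01], "delta_rot": [0, 0, 0], "jaw": 0.3},
    {"dp": [0, 0, 0], "delta_rot": [0, 0, 0], "jaw": 0.3},
  ],
)

```text
time_s: 26.22
ee_pos: [0.6221, -0.1294, 0.0589]
ee_rot: [0.0, 0.745, 0.668, -0.0]
wrist_force: [-7.9, 2.3, 15.3]
opening: 0.0435
grip_force: 64.6
```

Seated at 0.0589 as predicted. Push towards the row.

Emit:
move_arm(
  series=[
    {"dp": [-0.02, -0.003, -0.01], "delta_rot": [0, 0, 0], "jaw": 0.3},
    {"dp": [0, 0, 0], "delta_rot": [0, 0, 0], "jaw": 0.3},
  ],
)

```text
time_s: 26.48
ee_pos: [0.6213, -0.1334, 0.0589]
ee_rot: [0.001, 0.745, 0.667, 0.0]
wrist_force: [-1.7, 0.1, 6.0]
opening: 0.0435
grip_force: 63.5
```

Emit:
move_arm(
  series=[
    {"dp": [-0.012, 0, 0], "delta_rot": [0, 0, 0], "jaw": 0.3},
    {"dp": [0, 0, 0], "delta_rot": [0, 0, 0], "jaw": 0.3},
  ],
)

```text
time_s: 26.72
ee_pos: [0.6212, -0.1347, 0.0589]
ee_rot: [0.0, 0.745, 0.667, 0.001]
wrist_force: [-1.5, 3.5, 6.5]
opening: 0.0435
grip_force: 63.6
```

Emit:
move_arm(
  series=[
    {"dp": [-0.01, 0, 0], "delta_rot": [0, 0, 0], "jaw": 0.3},
    {"dp": [0, 0, 0], "delta_rot": [0, 0, 0], "jaw": 0.3},
  ],
)

```text
time_s: 26.98
ee_pos: [0.621, -0.1362, 0.0589]
ee_rot: [-0.0, 0.745, 0.667, 0.001]
wrist_force: [-2.0, 4.6, 7.7]
opening: 0.0435
grip_force: 63.6
```

Emit:
move_arm(
  series=[
    {"dp": [-0.01, 0, 0], "delta_rot": [0, 0, 0], "jaw": 0.3},
    {"dp": [0, 0, 0], "delta_rot": [0, 0, 0], "jaw": 0.3},
  ],
)

```text
time_s: 27.22
ee_pos: [0.621, -0.1363, 0.0589]
ee_rot: [-0.001, 0.745, 0.667, 0.002]
wrist_force: [-0.7, 11.4, 8.5]
opening: 0.0436
grip_force: 63.8
```

Emit:
move_arm(
  series=[
    {"dp": [-0.008, 0, 0], "delta_rot": [0, 0, 0], "jaw": 0.3},
    {"dp": [0, 0, 0], "delta_rot": [0, 0, 0], "jaw": 0.3},
  ],
)

```text
time_s: 27.48
ee_pos: [0.621, -0.1363, 0.0589]
ee_rot: [-0.002, 0.745, 0.667, 0.003]
wrist_force: [-0.1, 15.9, 9.2]
opening: 0.0437
grip_force: 63.9
```

Emit:
move_arm(
  series=[
    {"dp": [0.018, 0, -0.003], "delta_rot": [0, 0, 0], "jaw": 1},
    {"dp": [0, 0, 0], "delta_rot": [0, 0, 0], "jaw": 1},
    {"dp": [0, 0, 0], "delta_rot": [0, 0, 0], "jaw": 1},
    {"dp": [0, 0, 0], "delta_rot": [0, 0, 0], "jaw": 1},
    {"dp": [0, 0, -0.05], "delta_rot": [0, 0, 0], "jaw": 1},
  ],
)

```text
time_s: 28.1
ee_pos: [0.6194, -0.1372, 0.0678]
ee_rot: [-0.001, 0.745, 0.667, -0.0]
wrist_force: [-0.8, 0.1, 0.1]
opening: 0.0857
grip_force: 0.0
```

Emit:
move_arm(
  series=[
    {"dp": [0, 0, -0.25], "delta_rot": [0, 0, 0], "jaw": 1},
    {"dp": [0, 0, -0.3], "delta_rot": [0, 0, 0], "jaw": 1},
    {"dp": [0, 0, 0], "delta_rot": [0, 0, -0.0105], "jaw": 1},
    {"dp": [0, 0, 0], "delta_rot": [0, 0, 0], "jaw": 1},
    {"dp": [0, 0, 0], "delta_rot": [0, 0, 0], "jaw": 1},
  ],
)

```text
time_s: 28.72
ee_pos: [0.6196, -0.1371, 0.1775]
ee_rot: [-0.001, 0.723, 0.691, -0.0]
wrist_force: [-0.6, -0.2, -0.8]
opening: 0.0855
grip_force: 0.0
```

```bash
python3 -c "
from h import *
go(.424,.16,.15,87.5)"
```

```text
t 28.73 p [ 0.6196 -0.1371  0.1775] yaw 87.4 F [-0.6 -0.2 -0.8] op 0.0855 g 0.0
dp shares [ 1.44  -1.043  0.137] dist 0.357
turn z share -0.0001 deg 0.1
```

Emit:
move_arm(
  series=[
    {"dp": [0.24, -0.174, 0], "delta_rot": [0, 0, 0], "jaw": 1},
    {"dp": [0.24, -0.174, 0], "delta_rot": [0, 0, 0], "jaw": 1},
    {"dp": [0.24, -0.174, 0], "delta_rot": [0, 0, 0], "jaw": 1},
    {"dp": [0.24, -0.174, 0], "delta_rot": [0, 0, 0], "jaw": 1},
    {"dp": [0.24, -0.174, 0], "delta_rot": [0, 0, 0], "jaw": 1},
  ],
)

```text
time_s: 29.35
ee_pos: [0.4549, 0.1114, 0.1776]
ee_rot: [-0.001, 0.723, 0.691, -0.001]
wrist_force: [0.2, 0.2, -0.1]
opening: 0.0854
grip_force: 0.0
```

Emit:
move_arm(
  series=[
    {"dp": [0.24, -0.173, 0.07], "delta_rot": [0, 0, 0], "jaw": 1},
    {"dp": [0, 0, 0.07], "delta_rot": [0, 0, 0], "jaw": 1},
    {"dp": [0, 0, 0], "delta_rot": [0, 0, 0], "jaw": 1},
    {"dp": [0, 0, 0], "delta_rot": [0, 0, 0], "jaw": 1},
  ],
)

```text
time_s: 29.85
ee_pos: [0.4252, 0.1585, 0.1507]
ee_rot: [0.0, 0.723, 0.691, -0.0]
wrist_force: [0.4, -0.0, 0.6]
opening: 0.0853
grip_force: 0.0
```

```bash
python3 -c "
from h import *
go(.424,.16,.053,87.5)"
```

```text
t 29.85 p [0.4252 0.1585 0.1507] yaw 87.4 F [ 0.4 -0.   0.6] op 0.0853 g 0.0
dp shares [ 0.007 -0.007  0.488] dist 0.098
turn z share -0.0003 deg 0.1
```

Emit:
move_arm(
  series=[
    {"dp": [0.006, -0.005, 0.15], "delta_rot": [0, 0, 0], "jaw": 1},
    {"dp": [0, 0, 0.15], "delta_rot": [0, 0, 0], "jaw": 1},
    {"dp": [0, 0, 0.12], "delta_rot": [0, 0, 0], "jaw": 1},
    {"dp": [0, 0, 0.067], "delta_rot": [0, 0, 0], "jaw": 1},
    {"dp": [0, 0, 0], "delta_rot": [0, 0, 0], "jaw": 0.3},
  ],
)

```text
time_s: 30.48
ee_pos: [0.4235, 0.1601, 0.0528]
ee_rot: [-0.0, 0.723, 0.691, -0.0]
wrist_force: [-0.6, 0.2, 1.1]
opening: 0.0698
grip_force: 0.0
```

Emit:
move_arm(
  series=[
    {"dp": [0, 0, 0], "delta_rot": [0, 0, 0], "jaw": 0.3},
    {"dp": [0, 0, 0], "delta_rot": [0, 0, 0], "jaw": 0.3},
    {"dp": [0, 0, 0], "delta_rot": [0, 0, 0], "jaw": 0.3},
    {"dp": [0, 0, 0], "delta_rot": [0, 0, 0], "jaw": 0.3},
  ],
)

```text
time_s: 30.98
ee_pos: [0.4251, 0.1608, 0.0547]
ee_rot: [0.001, 0.722, 0.692, 0.001]
wrist_force: [0.1, -0.6, 5.7]
opening: 0.0434
grip_force: 61.6
```

Emit:
move_arm(
  series=[
    {"dp": [0, 0, -0.1], "delta_rot": [0, 0, 0], "jaw": 0.3},
    {"dp": [0, 0, -0.25], "delta_rot": [0, 0, 0], "jaw": 0.3},
    {"dp": [0, 0, -0.3], "delta_rot": [0, 0, 0], "jaw": 0.3},
    {"dp": [0, 0, -0.1], "delta_rot": [0, 0, 0.0105], "jaw": 0.3},
    {"dp": [0, 0, 0], "delta_rot": [0, 0, 0], "jaw": 0.3},
  ],
)

```text
time_s: 31.6
ee_pos: [0.4245, 0.1609, 0.2049]
ee_rot: [0.001, 0.744, 0.668, 0.002]
wrist_force: [-0.1, -0.7, -2.0]
opening: 0.0435
grip_force: 61.4
```

```bash
python3 -c "
from h import *
go(.6247,-.1015,.2,83.7)"
```

```text
t 31.60 p [0.4245 0.1609 0.2049] yaw 83.8 F [-0.1 -0.7 -2. ] op 0.0435 g 61.4
dp shares [-1.196  1.137  0.024] dist 0.33
turn z share 0.0002 deg -0.1
```

6 rows of (−0.199, 0.1895).

Emit:
move_arm(
  series=[
    {"dp": [-0.199, 0.19, 0], "delta_rot": [0, 0, 0], "jaw": 0.3},
    {"dp": [-0.199, 0.19, 0], "delta_rot": [0, 0, 0], "jaw": 0.3},
    {"dp": [-0.199, 0.19, 0], "delta_rot": [0, 0, 0], "jaw": 0.3},
    {"dp": [-0.199, 0.19, 0], "delta_rot": [0, 0, 0], "jaw": 0.3},
    {"dp": [-0.199, 0.19, 0], "delta_rot": [0, 0, 0], "jaw": 0.3},
  ],
)

```text
time_s: 32.22
ee_pos: [0.5902, -0.059, 0.2003]
ee_rot: [-0.002, 0.744, 0.668, -0.001]
wrist_force: [1.4, -0.2, 0.4]
opening: 0.0438
grip_force: 61.5
```

Emit:
move_arm(
  series=[
    {"dp": [-0.197, 0.19, 0], "delta_rot": [0, 0, 0], "jaw": 0.3},
    {"dp": [0, 0, 0.15], "delta_rot": [0, 0, 0], "jaw": 0.3},
    {"dp": [0, 0, 0.15], "delta_rot": [0, 0, 0], "jaw": 0.3},
    {"dp": [0, 0, 0.1], "delta_rot": [0, 0, 0], "jaw": 0.3},
    {"dp": [0, 0, 0], "delta_rot": [0, 0, 0], "jaw": 0.3},
  ],
)

```text
time_s: 32.85
ee_pos: [0.622, -0.1003, 0.1199]
ee_rot: [-0.003, 0.744, 0.668, -0.001]
wrist_force: [0.5, -0.6, -0.7]
opening: 0.0438
grip_force: 61.5
```

```bash
python3 - <<'E'
from h import *
go(.6247,-.1015,.0597,83.7)
s,p,f=state(); x,y,z=p
q=quad(x,y,np.degrees(f),.0225,z+.0173)
overlay("scene",get_image("scene"),[q],330,240,480,395,3.8,"pics/o5.png")
E
```

```text
t 32.85 p [ 0.622  -0.1003  0.1199] yaw 83.8 F [ 0.5 -0.6 -0.7] op 0.0438 g 61.5
dp shares [-0.005  0.014  0.301] dist 0.06
turn z share 0.0002 deg -0.1
```

View pics/o5.png

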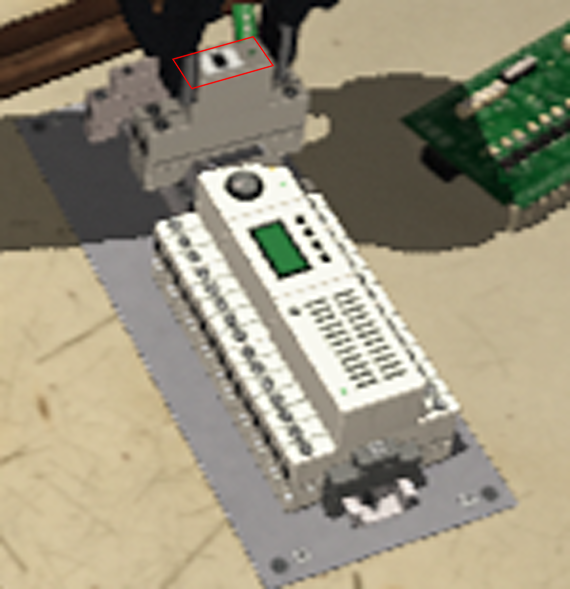

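Three modules closed up; the 22 hangs square above its place. Lower with a small cross correction.

Emit:
move_arm(
  series=[
    {"dp": [0, 0.01, 0.1], "delta_rot": [0, 0, 0], "jaw": 0.3},
    {"dp": [0, 0, 0.1], "delta_rot": [0, 0, 0], "jaw": 0.3},
    {"dp": [0, 0, 0.06], "delta_rot": [0, 0, 0], "jaw": 0.3},
    {"dp": [0, 0, 0.03], "delta_rot": [0, 0, 0], "jaw": 0.3},
    {"dp": [0, 0, 0], "delta_rot": [0, 0, 0], "jaw": 0.3},
  ],
)

```text
time_s: 33.52
ee_pos: [0.6258, -0.1013, 0.0647]
ee_rot: [-0.0, 0.745, 0.667, -0.0]
wrist_force: [0.5, 0.2, -0.8]
opening: 0.044
grip_force: 61.6
```

Emit:
move_arm(
  series=[
    {"dp": [0, 0, 0.02], "delta_rot": [0, 0, 0], "jaw": 0.3},
    {"dp": [0, 0, 0], "delta_rot": [0, 0, 0], "jaw": 0.3},
  ],
)

```text
time_s: 33.78
ee_pos: [0.6258, -0.1014, 0.0613]
ee_rot: [-0.0, 0.745, 0.667, -0.0]
wrist_force: [-2.7, -0.1, 0.7]
opening: 0.0436
grip_force: 61.7
```

Emit:
move_arm(
  series=[
    {"dp": [0, 0, 0.01], "delta_rot": [0, 0, 0], "jaw": 0.3},
    {"dp": [0, 0, 0], "delta_rot": [0, 0, 0], "jaw": 0.3},
  ],
)

```text
time_s: 34.02
ee_pos: [0.6255, -0.1013, 0.0598]
ee_rot: [-0.001, 0.745, 0.667, -0.001]
wrist_force: [-6.7, 1.2, 6.2]
opening: 0.0438
grip_force: 62.3
```

Emit:
move_arm(
  series=[
    {"dp": [0, -0.005, 0.005], "delta_rot": [0, 0, 0], "jaw": 0.3},
    {"dp": [-0.02, 0, -0.003], "delta_rot": [0, 0, 0], "jaw": 0.3},
    {"dp": [0, 0, 0], "delta_rot": [0, 0, 0], "jaw": 0.3},
  ],
)

```text
time_s: 34.4
ee_pos: [0.6249, -0.1045, 0.0598]
ee_rot: [-0.0, 0.745, 0.667, 0.001]
wrist_force: [-4.6, 3.4, 6.6]
opening: 0.0435
grip_force: 62.3
```

Emit:
move_arm(
  series=[
    {"dp": [-0.015, 0, 0], "delta_rot": [0, 0, 0], "jaw": 0.3},
    {"dp": [0, 0, 0], "delta_rot": [0, 0, 0], "jaw": 0.3},
  ],
)

```text
time_s: 34.65
ee_pos: [0.6248, -0.105, 0.0598]
ee_rot: [-0.002, 0.745, 0.667, 0.002]
wrist_force: [-2.6, 10.7, 8.6]
opening: 0.0434
grip_force: 64.6
```

Emit:
move_arm(
  series=[
    {"dp": [-0.01, 0, 0], "delta_rot": [0, 0, 0], "jaw": 0.3},
    {"dp": [0, 0, 0], "delta_rot": [0, 0, 0], "jaw": 0.3},
  ],
)

```text
time_s: 34.9
ee_pos: [0.6248, -0.1051, 0.0598]
ee_rot: [-0.003, 0.745, 0.667, 0.003]
wrist_force: [-1.7, 17.5, 8.9]
opening: 0.0436
grip_force: 65.7
```

Contact. Release, rise and back off for a look.

Emit:
move_arm(
  series=[
    {"dp": [0.018, 0, -0.003], "delta_rot": [0, 0, 0], "jaw": 1},
    {"dp": [0, 0, 0], "delta_rot": [0, 0, 0], "jaw": 1},
    {"dp": [0, 0, 0], "delta_rot": [0, 0, 0], "jaw": 1},
    {"dp": [0, 0, 0], "delta_rot": [0, 0, 0], "jaw": 1},
    {"dp": [0, 0, -0.05], "delta_rot": [0, 0, 0], "jaw": 1},
  ],
)

```text
time_s: 35.52
ee_pos: [0.6236, -0.1067, 0.0687]
ee_rot: [-0.001, 0.745, 0.667, -0.001]
wrist_force: [-0.4, 0.3, -0.2]
opening: 0.0849
grip_force: 0.0
```

Emit:
move_arm(
  series=[
    {"dp": [0, 0, -0.25], "delta_rot": [0, 0, 0], "jaw": 1},
    {"dp": [0, 0, -0.3], "delta_rot": [0, 0, 0], "jaw": 1},
    {"dp": [0, -0.25, -0.1], "delta_rot": [0, 0, 0], "jaw": 1},
    {"dp": [0, -0.25, 0], "delta_rot": [0, 0, 0], "jaw": 1},
    {"dp": [0, -0.25, 0], "delta_rot": [0, 0, 0], "jaw": 1},
  ],
)

```text
time_s: 36.15
ee_pos: [0.4743, -0.0903, 0.2005]
ee_rot: [0.001, 0.745, 0.667, 0.0]
wrist_force: [-0.1, 0.3, 0.0]
opening: 0.0855
grip_force: 0.0
```

Emit:
move_arm(
  series=[
    {"dp": [0, 0, 0], "delta_rot": [0, 0, 0], "jaw": 1},
    {"dp": [0, 0, 0], "delta_rot": [0, 0, 0], "jaw": 1},
    {"dp": [0, 0, 0], "delta_rot": [0, 0, 0], "jaw": 1},
  ],
)

```text
time_s: 36.52
ee_pos: [0.4766, -0.0908, 0.2002]
ee_rot: [0.001, 0.745, 0.667, 0.0]
wrist_force: [0.4, -0.4, -0.2]
opening: 0.0856
grip_force: 0.0
```

```bash
python3 - <<'E'
from h import *
print(ctrl.observe()["time_s"])
overlay("scene",get_image("scene"),[],200,140,480,395,2.2,"pics/o6.png")
E
```

```text
36.525
```

View pics/o6.png

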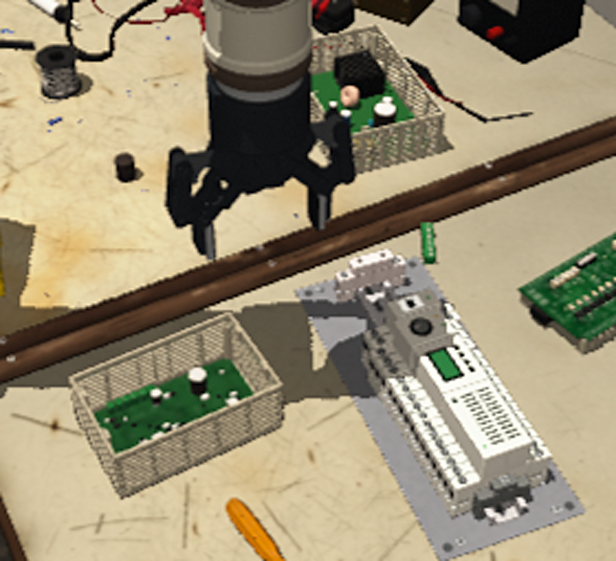

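The row is closed up, level and in order from the clamp (72, 54, 35, 22). Capacitor, reel and driver are untouched, and the arm is clear.

```bash
python3 -c "
from station import ctrl
print(ctrl.close_job())"
```

```text
the job is handed in; nothing more can be done
None
```

All four modules are seated on the rail and closed up against the end clamp in order of width (72, 54, 35, 22.5 mm), with the capacitor, screwdriver and solder reel undisturbed; handed in at about 36.5 s of the 99 s allowed, no verdict returned.

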